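# Clamp the lid of the filter vessel

### The arm

A 6-joint arm with a two-finger parallel gripper is mounted at the origin on the work surface. World frame = base frame: x ahead of the robot, y to its left, z up, the work surface at z = 0. Lengths are in m, angles in rad, forces in N, time in s.
With the tool pointing down it reaches from about 0.3 to 0.825 m from the base axis. Payload 5.4 kg.
Tool frame: the origin (TCP) lies on the centre line of the jaws, within the pads' length; the fingertips stand 19 mm ahead of it and the grasp point (between the pads) is the TCP; z points along the fingers, y is the line along which they close (so a half turn about z gives the same grasp; the last joint's range is limited). The gripper opens to 92 mm and grips with 3 to 60 N. Pads are 20 mm wide; open, the fingers measure 128 mm over their backs; the gripper's body (75 mm by 189 mm) begins 69 mm behind the grasp point.
Start: joints at [1.06, 0.158, 1.597, -0, 1.386, -0.21], TCP at [0.17, 0.549, 0.234] pointing down, gripper open.
Joint ranges: [-2.91, 2.91], [-0.94, 2.29], [0.18, 2.7], [-1.29, 4.43], [0.17, 2.64], [-3, 3]. Speed limits (rad/s): [2.57, 2.57, 3.14, 3.14, 3.14, 3.14].

### API

Orientations are given as [roll, pitch, yaw] about the fixed x, y, z axes, in that order (R = Rz(yaw) Ry(pitch) Rx(roll)).
In Python, from plant import * gives the robot as it stands. The module is installed in compiled form; this text tells all that it offers.
- The arm moves only by the tool apply_moves, never from a script. Its argument "increments" is a list that holds one entry, the list of rows, each a list of 6 numbers: the shift along the tool's x, y, z in units of 40 mm (1.0 is 40 mm), then the turn, a rotation vector about the tool's x, y, z in units of 5 degrees (1.0 is 5 degrees). A call has 1 to 20 rows; each row is the pose to reach, as a shift and turn from the pose commanded when the call began, along the tool's axes at that moment; what a row does not reach only later rows make up. A row lasts 1/12 s, in which the tool goes at most 41.7 mm and 7.16 degrees, less where a joint would pass 70% of its speed; a pose out of reach is approached as far as the arm can. A call with a gripper value outside its range is refused whole. "fingers" is the gripper's target within -1 to 1 (shut at 1, half-way at 0, fully open at -1), set as the call begins (left out, the last holds). The fingers move at their own pace and stop on an object; "newtons" is the grip in N (left out, the last holds). Time passes only in rows, so rows that repeat a pose let the fingers close. It gives the time, the measured TCP pose, the force, the opening and the grip force at its end, in the units of the state.
- sense(): the state, without advancing time (a new reading comes with each control period).
- read_camera(name): name is "side" or "top" or "wrist"; returns the picture (480x640x3 uint8, red, green, blue); there is no depth.
- camera_model(name): a dict with "fx", "fy", "cx", "cy" (pixels), "R" (3x3) and "t" (3): a world point X has camera coordinates R X + t. Camera axes: x right, y down, z forward; pixel columns grow to the right and rows downward; lengths in m; the calibration is good to about 2 mm. A picture is of the moment at which its call begins: read the wrist's pose just before it. camera_model takes no time and is no camera call; for the wrist camera it gives the pose at the moment of the call.
- finish_job(): hands the job in; it is judged then, once.
The state is a dict: "time_s": time; "joints": joint angles; "dq": joint speeds; "tau": joint torques, N m; "tool_pos": TCP position; "tcp_rot": TCP orientation; "force": force on the tool from outside, world axes, zero at the start; "ft_torque": the same for the moment, N m; "grip_width": finger opening in m; "gripper_force": force on a finger pad.
Only numpy, scipy, OpenCV 4.12 (cv2) and the standard library are available. Lean on these libraries where they do the work, as an engineer would, in place of code of your own. Each camera call takes 0.05 s, during which the arm holds its last target. There are 200 camera calls.

### The job

The steel filter vessel on the lab bench has its lid on but is not yet clamped. Push the yellow-sided clamp strap round with a finger until it is fully home across the lid, and only then push the red cam lever all the way down so that the clamp bears on the lid. Push only: do not pinch the strap between the fingers or lift anything, and leave the lid, bottles and other loose things where they are.

Things in the scene. Friction and masses are not known exactly. Their poses are not given: they have to be found in the camera images.
- clamp_base: aluminium base plate (150 x 250 x 12 mm) fixed to the bench, carrying vessel and clamp post. Origin: on the bench directly under the axis of the clamp post; z up. Own +y points from the post to the vessel, own x across. The vessel (100 mm diameter) and its lid have their vertical axis at y = +90 mm; the lid's top is 112 mm above the bench. The post is 26 mm in diameter and carries strap and lever.
- strap (a joint): swing angle (rad) of the clamp strap about the vertical post axis. 0 = fully home, strap lying along the base's +y across the middle of the lid, against a stop; it grows to 1.9 as the strap is swung off anticlockwise seen from above (at pi/2 the strap points along the base's -x). Stiff hinge: about 1.5 to 2 N at the strap's end moves it and it stays where left.
- strap_push (a point): point on the strap's centre line near its free end, 150 mm from the post axis, half-way up the strap (132 mm above the bench). The strap is a dark steel bar with yellow side faces, 24 mm wide, from the post out to 170 mm, underside 122 mm and top 142 mm above the bench; point x is across the strap, y outward along it. Fingertips at about 128 mm above the bench push its side and clear the lid (112 mm).
- strap_pad_outer: yellow side face of the strap that is pushed to bring it home (on the strap's own -x side, the side that faces away from the lid while the strap is swung off); face 12 mm from the centre line, from 32 to 170 mm from the post axis. Origin on the post axis at the strap's underside, y outward along the strap.
- strap_pad_inner: yellow side face on the other side of the strap (its own +x side), same size and origin; force on both side faces at once counts as pinching.
- lever (a joint): angle (rad) of the red cam lever: 0 = fully raised, 1.05 rad (60 degrees) above level, 1.05 = fully down, level, against its stop. It is carried by the strap and turns with it; it points from the post away from the strap's free end. Its horizontal hinge lies across the strap on the post axis, 160 mm above the bench. Friction holds it anywhere; pushing at the red pad takes about 4 to 6 N.
- lever_pad (a point): middle of the upper face of the lever's red pad, 80 mm from the hinge and 5 mm above the lever's centre line. The pad is 30 mm wide, 44 mm long (58 to 102 mm from the hinge), 10 mm thick; when down its upper face is 165 mm above the bench.
- foot: black rubber clamp foot, 28 mm diameter, hanging under the strap 90 mm from the post axis; it moves down 4.8 mm as the lever goes down and presses the lid. Origin: centre of its underside.
- vessel_lid: loose aluminium lid, 104 mm diameter, flange 10 mm thick, with a 6 mm spigot inside the vessel. Origin: centre of the spigot's underside, 16 mm below the lid's top.
- amber_bottle: amber reagent bottle, 68 mm diameter, 140 mm tall, beside the vessel on the side away from the robot. Bystander; origin at the centre of its underside
- beaker: glass beaker, 64 mm diameter, 70 mm tall, standing below the path of the strap. Bystander; origin at the centre of its underside
- sample_jar: small amber jar with white cap, 44 mm diameter, 60 mm tall, standing near the lever side. Bystander; origin at the centre of its underside
- white_bottle: white bottle with blue cap, 52 mm diameter, 110 mm tall. Bystander; origin at the centre of its underside
- rubber_bung: red-brown rubber stopper, 32 mm diameter, 28 mm tall. Bystander; origin at the centre of its underside
- wrench: steel wrench 160 mm long lying flat on the bench. Bystander; origin at the centre of its underside

How it is judged:
On the way, in this order (a step that is already met when the one before it is completed fails the run):
1. the strap is swung fully home across the lid while the lever is still raised (value of joint strap below 0.05 rad and value of joint lever below 0.35 rad), for 0.2 s.
2. the lever is pushed fully down with the strap home (value of joint strap below 0.05 rad and value of joint lever above 0.97 rad), for 0.2 s.
At the end, for the whole second after the job is handed in: Strap within 0.05 rad of home, lever within 0.08 rad of fully down, the foot pressing the lid with more than 2 N, the lid within 6 mm of its start, strap and lever at rest (all of step 2 and contact force between foot and vessel_lid above 2 N and distance of vessel_lid from where it was at the start of the episode below 0.006 m and velocity of joint strap between -0.05 and 0.05 rad/s and velocity of joint lever between -0.05 and 0.05 rad/s); the robot touches nothing.
It fails at once if the lever is pushed down while the strap is not home (value of joint lever above 0.5 rad and value of joint strap above 0.12 rad).
It fails at once if the strap is pinched (fingers press both side faces at once) (contact force between the fingers and strap_pad_outer above 1 N and contact force between the fingers and strap_pad_inner above 1 N).
It fails at once if the lid is lifted or shifted by more than 8 mm (distance of vessel_lid from where it was at the start of the episode above 0.008 m).
It fails at once if a bystander is moved or lifted by more than 15 mm (distance of any of amber_bottle, beaker, sample_jar, white_bottle, rubber_bung, wrench from where it was at the start of the episode above 0.015 m).
It fails at once if a bystander is tipped over (angle between any of amber_bottle, beaker, sample_jar, white_bottle, rubber_bung, wrench's own z axis and vertical above 0.4 rad).
It also fails if it takes over 53 s, if anything falls off the work surface, if the arm or the gripper's body presses on something with over 40 N, if the wrist force passes 120 N, or if a joint passes its speed limit or range.

## Working session

There is one attempt and no reset: what is moved stays moved. The work goes in short steps, Python scripts to look and compute and a tool call to move; the robot and the scene stay as the last step left them, time stands still between calls to the robot, and variables do not carry over. Pictures are saved under pics/ and viewed, at most 10 in all, crops included, and the job is handed in when it is done.

Besides the shell and the picture viewer there is one more tool, called after "Emit:" as name([rows], argument=value, ...), one row to a line, values as JSON. apply_moves: Moves the arm, as the interface text tells. Its arguments: {"type":"object","properties":{"increments":{"type":"array","items":{"type":"array","items":{"type":"array","items":{"type":"number"}}}},"fingers":{"type":"number"},"newtons":{"type":"number"}},"required":["increments"]}

```bash
mkdir -p pics
python3 - <<'E'
from plant import *
import cv2
s=sense();print(s['time_s'],s['tool_pos'],s['tcp_rot'],s['grip_width'])
for n in("side","top"):
    im=read_camera(n);cv2.imwrite(f"pics/{n}1.png",im[:,:,::-1])
    m=camera_model(n);print(n,{k:(v.round(4).tolist() if hasattr(v,'round') and hasattr(v,'tolist') else v) for k,v in m.items()})
E
```

```text
0.0 [0.17006366 0.54864426 0.23261659] [-3.13973831e+00 -3.69579780e-04  2.84084246e+00] 0.09175582126780574
side {'fx': 488.7712855567766, 'fy': 488.7712855567766, 'cx': 322.2850297479648, 'cy': 240.93092381237724, 'R': [[0.8546, -0.5188, 0.0203], [-0.3188, -0.5551, -0.7683], [0.4099, 0.6502, -0.6398]], 't': [-0.4747, 0.321, 0.9348]}
top {'fx': 564.8649185356988, 'fy': 564.8649185356988, 'cx': 326.7044852607615, 'cy': 249.04235592374036, 'R': [[0.0064, -0.9999, -0.0139], [-0.9975, -0.0055, -0.0698], [0.0697, 0.0143, -0.9975]], 't': [0.0197, 0.5591, 1.409]}
```

View pics/side1.png

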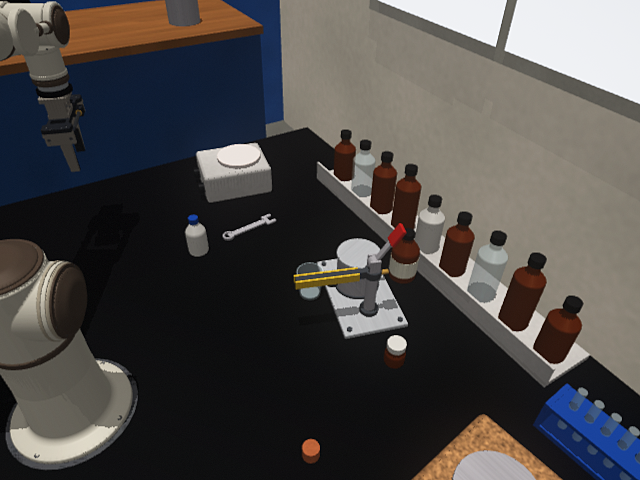

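View pics/top1.png

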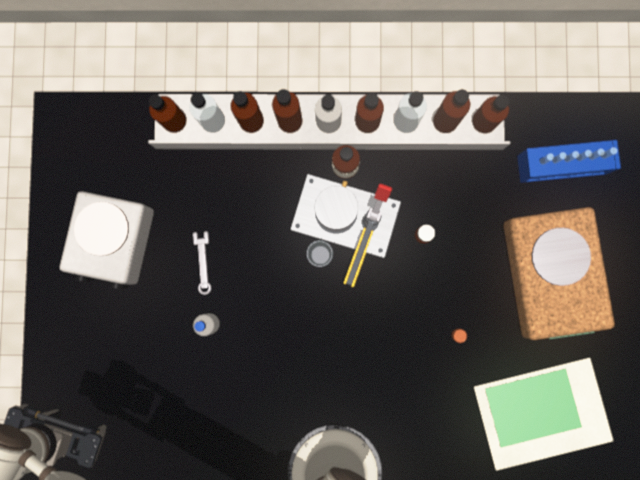

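The side view shows the strap (295,280)→(370,270), the post at (370,290) and the red pad at (398,237). The top view shows the plate at (292–400,176–256), the post at about (372,222), the strap end at (350,285) and the red pad at (383,192). Next I'll zoom in on both to get the feature pixels.

Run:
```python
import cv2,numpy as np
a=cv2.imread("pics/top1.png")[150:300,285:415];b=cv2.imread("pics/side1.png")[215:345,285:415]
a=cv2.resize(a,None,fx=3,fy=3,interpolation=2);b=cv2.resize(b,None,fx=3,fy=3,interpolation=2)
o=np.zeros((450,780,3),np.uint8);o[:,:390]=a;o[:390,390:]=b
cv2.imwrite("pics/z1.png",o)
```

```text
(no output)
```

View pics/z1.png

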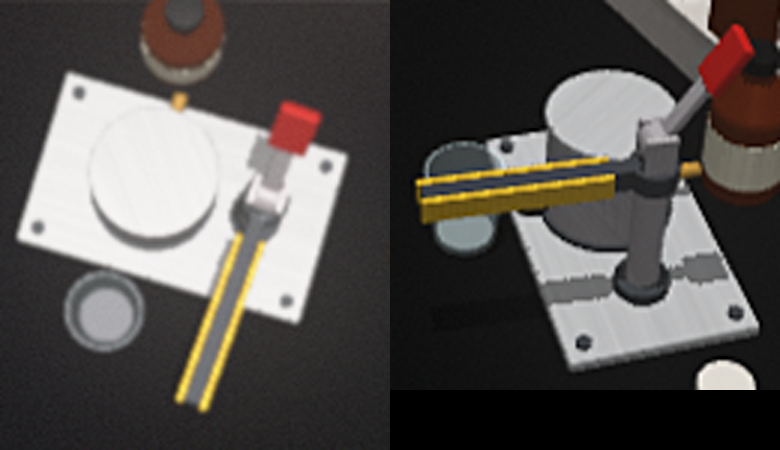

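```bash
cat > fit.py <<'E'
import numpy as np
from scipy.optimize import least_squares
def proj(m,X): c=m['R']@X+m['t']; return np.array([m['fx']*c[0]/c[2]+m['cx'],m['fy']*c[1]/c[2]+m['cy']])
def rz(a): return np.array([[np.cos(a),-np.sin(a),0],[np.sin(a),np.cos(a),0],[0,0,1]])
def pts(p):
    x,y,w,s,l,d,zs=p; B=lambda v:np.array([x,y,0])+rz(w)@np.array(v); S=lambda v:B(rz(s)@np.array(v))
    e=1.05-l; L=lambda a,r,h:S([a,-(r*np.cos(e)-h*np.sin(e)),.16+r*np.sin(e)+h*np.cos(e)])
    return B,S,L
E
python3 - <<'E'
from plant import *
from fit import *
T,D=camera_model("top"),camera_model("side")
def res(p):
    B,S,L=pts(p);d=p[5];z=p[6]
    o=[(T,B([.075,d+.125,.012]),(308.3,174)),(T,B([.075,d-.125,.012]),(400.7,201)),(T,B([-.075,d-.125,.012]),(384.7,257.7)),(T,B([-.075,d+.125,.012]),(290.7,230)),
    (T,B([0,.09,.112]),(336,206.7)),(T,S([.012,.17,z]),(344.3,284)),(T,S([-.012,.17,z]),(354.3,286.7)),
    (D,S([.012,.17,z]),(294,275.3)),(D,S([-.012,.17,z]),(296.3,282.7)),
    (D,B([.075,d-.125,.012]),(407.7,324.3)),(D,B([-.075,d-.125,.012]),(346,338.3)),
    (T,L(.015,.102,.005),(379,184)),(T,L(-.015,.102,.005),(391.7,188))]
    return np.concatenate([proj(m,X)-q for m,X,q in o])
for sgn in(0,):
    r=least_squares(res,[.55,-.08,-.3,1.6,0,.04,.14],loss='soft_l1')
    print(r.x.round(4),r.fun.round(1).reshape(-1,2).tolist()); p=r.x
    B,S,L=pts(p); np.save('p.npy',p)
    print('push',S([0,.15,.132]),'tip',S([0,.17,.132]),'pad',L(0,.08,.005),'home push',B([0,.15,.132]))
    print('pix side pad',proj(D,L(0,.102,.005)))
    print("R tool", sense()['tcp_rot'])
E
```

```text
[ 0.6277 -0.0867 -0.2825  1.5207  0.092   0.0633  0.144 ] [[-0.6, 0.1], [0.7, 0.4], [0.4, -0.0], [0.1, -0.2], [0.2, 0.3], [0.1, -0.4], [-0.0, 0.4], [0.1, -0.3], [-0.3, 0.3], [1.5, -0.2], [-0.5, -1.3], [-0.4, -0.3], [0.1, 0.2]]
push [ 0.4858769  -0.03775585  0.132     ] tip [ 0.46697308 -0.03122547  0.132     ] pad [ 0.66727893 -0.10042175  0.22831999] home push [0.66947562 0.05731863 0.132     ]
pix side pad [403.96434392 227.71402153]
R tool [-3.13994652e+00 -3.50447212e-04  2.84080590e+00]
```

Emit:
apply_moves([
  [[-12.1,-13.2,0,0,0,18.4],[-12.1,-13.2,0,0,0,18.4],[-12.1,-13.2,0,0,0,18.4],[-12.1,-13.2,0,0,0,18.4],[-12.1,-13.2,0,0,0,18.4],[-12.1,-13.2,0,0,0,18.4],[-12.1,-13.2,0,0,0,18.4],[-12.1,-13.2,0,0,0,18.4],[-12.1,-13.2,0,0,0,18.4],[-12.1,-13.2,0,0,0,18.4],[-12.1,-13.2,0,0,0,18.4],[-12.1,-13.2,0,0,0,18.4],[-12.1,-13.2,0,0,0,18.4],[-12.1,-13.2,0,0,0,18.4],[-12.1,-13.2,0,0,0,18.4],[-12.1,-13.2,0,0,0,18.4],[-12.1,-13.2,0,0,0,18.4],[-12.1,-13.2,0,0,0,18.4],[-12.1,-13.2,0,0,0,18.4],[-12.1,-13.2,0,0,0,18.4]],
], fingers=1, newtons=20)

```text
time_s: 1.77
tool_pos: [0.4757, -0.098, 0.233]
tcp_rot: [-3.14, -0.001, 1.234]
force: [-0.8, 1.2, -0.1]
grip_width: 0.0003
gripper_force: 0.0
```

Run:
```python
from plant import *
from fit import *
import cv2
p=np.load('p.npy');B,S,L=pts(p);m=camera_model("wrist");im=read_camera("wrist")[:,:,::-1].copy()
for X in [S([-.012,.17,.142]),S([.012,.17,.142]),S([-.012,.032,.142]),B([0,.09,.112])]:
    q=proj(m,X);print(q);cv2.circle(im,tuple(int(v) for v in q),5,(255,0,255),1)
cv2.imwrite("pics/w1.png",im)
```

```text
[270.59707147 172.22694615]
[269.11433455 131.27413671]
[498.516261   171.62500293]
[541.55191461  -1.73873002]
```

View pics/w1.png

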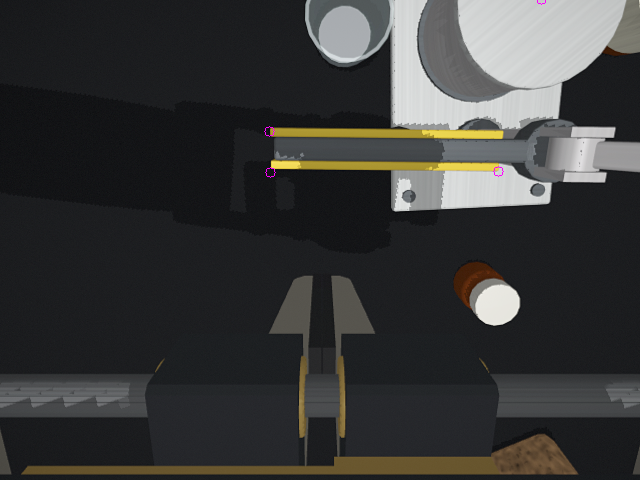

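The wrist view shows the strap from (270,131–168) to (500,130–170), within about 2 mm of the prediction. The fingers are closed and sit on the outer side of the strap. I'll descend now.

Emit:
apply_moves([
  [[0,0,1.0,0,0,0],[0,0,1.8,0,0,0],[0,0,2.12,0,0,0],[0,0,2.12,0,0,0],[0,0,2.12,0,0,0]],
])

```text
time_s: 2.23
tool_pos: [0.4756, -0.0969, 0.1487]
tcp_rot: [-3.14, -0.0, 1.237]
force: [-0.1, -1.1, 0.6]
grip_width: 0.0011
gripper_force: 0.0
```

```bash
cat > path.py <<'E'
from fit import *
from scipy.spatial.transform import Rotation as Ro
from plant import sense
def tgt(s,off=.022,r=.14,z=.148):
    p=np.load('p.npy');B,S,L=pts([*p[:3],s,0,0,0]);X=S([-off,r,z])
    return X,Ro.from_euler('xyz',[np.pi,0,p[2]+s])
def rows(ts,start=None):
    st=sense(); X0,R0=start if start else (np.array(st['tool_pos']),Ro.from_euler('xyz',st['tcp_rot']))
    return [[*(R0.inv().apply(X-X0)/.04).round(2).tolist(),*np.degrees((R0.inv()*R).as_rotvec()/5).round(1).tolist()] for X,R in ts]
E
python3 - <<'E'
from path import *
print(sense()['tool_pos'],sense()['force'])
print(rows([tgt(1.521,.03),tgt(1.521,.022)]+[tgt(s) for s in np.linspace(1.45,.75,11)]))
E
```

```text
[ 0.47557358 -0.09691475  0.1487101 ] [-0.10321255 -1.05033902  0.55599138]
[[0.73, 0.01, 0.02, -0.0, -0.0, -0.0], [0.93, 0.01, 0.02, -0.0, -0.0, -0.0], [1.18, -0.02, 0.02, -0.0, -0.0, 0.8], [1.43, -0.03, 0.02, -0.0, -0.0, 1.6], [1.68, -0.03, 0.02, -0.0, -0.0, 2.4], [1.92, -0.01, 0.02, -0.0, -0.0, 3.2], [2.17, 0.03, 0.02, -0.0, -0.0, 4.0], [2.41, 0.09, 0.02, -0.0, -0.0, 4.8], [2.65, 0.16, 0.02, -0.0, -0.0, 5.6], [2.88, 0.25, 0.02, -0.0, 0.0, 6.4], [3.1, 0.36, 0.02, -0.0, 0.0, 7.2], [3.32, 0.48, 0.02, -0.0, 0.0, 8.0], [3.53, 0.61, 0.02, -0.0, 0.0, 8.8]]
```

Emit:
apply_moves([
  [[0.5,0,0,0,0,0],[0.75,0,0,0,0,0],[0.93,0,0,0,0,0],[1.18,-0.02,0,0,0,0.8],[1.43,-0.03,0,0,0,1.6],[1.68,-0.03,0,0,0,2.4],[1.92,-0.01,0,0,0,3.2],[2.17,0.03,0,0,0,4.0],[2.41,0.09,0,0,0,4.8],[2.65,0.16,0,0,0,5.6],[2.88,0.25,0,0,0,6.4],[3.1,0.36,0,0,0,7.2],[3.32,0.48,0,0,0,8.0],[3.53,0.61,0,0,0,8.8],[3.53,0.61,0,0,0,8.8]],
])

```text
time_s: 3.48
tool_pos: [0.5472, 0.0276, 0.15]
tcp_rot: [3.14, -0.002, 0.467]
force: [1.1, -0.3, 1.3]
grip_width: 0.0006
gripper_force: 0.0
```

Run:
```python
from path import *
import cv2
from plant import read_camera
print(sense()['tool_pos'],sense()['tcp_rot'],sense()['force'],tgt(.75)[0])
print(rows([tgt(s) for s in np.linspace(.69,0,12)]+[tgt(-.03)],tgt(.75)))
a=read_camera("top")[130:300,270:430,::-1]; b=read_camera("side")[195:345,270:420,::-1]
o=np.zeros((510,780,3),np.uint8);o[:,:390]=cv2.resize(a,(390,510));o[:390,390:]=cv2.resize(b,(390,390));cv2.imwrite("pics/z2.png",o)
```

```text
[0.54716816 0.02763066 0.15002805] [ 3.14016822e+00 -2.02677741e-03  4.67097018e-01] [ 1.10454763 -0.26445623  1.32691968] [0.54492952 0.02833328 0.148     ]
[[0.21, -0.03, -0.0, -0.0, -0.0, 0.7], [0.43, -0.04, -0.0, 0.0, -0.0, 1.4], [0.65, -0.04, -0.0, 0.0, -0.0, 2.1], [0.88, -0.03, -0.0, 0.0, -0.0, 2.8], [1.1, -0.0, -0.0, 0.0, -0.0, 3.6], [1.32, 0.04, 0.0, 0.0, -0.0, 4.3], [1.53, 0.1, 0.0, 0.0, -0.0, 5.0], [1.74, 0.16, 0.0, 0.0, -0.0, 5.7], [1.95, 0.24, 0.0, 0.0, -0.0, 6.4], [2.15, 0.34, 0.0, 0.0, -0.0, 7.2], [2.35, 0.45, 0.0, 0.0, -0.0, 7.9], [2.53, 0.56, 0.0, 0.0, -0.0, 8.6], [2.62, 0.62, 0.0, 0.0, -0.0, 8.9]]
```

View pics/z2.png

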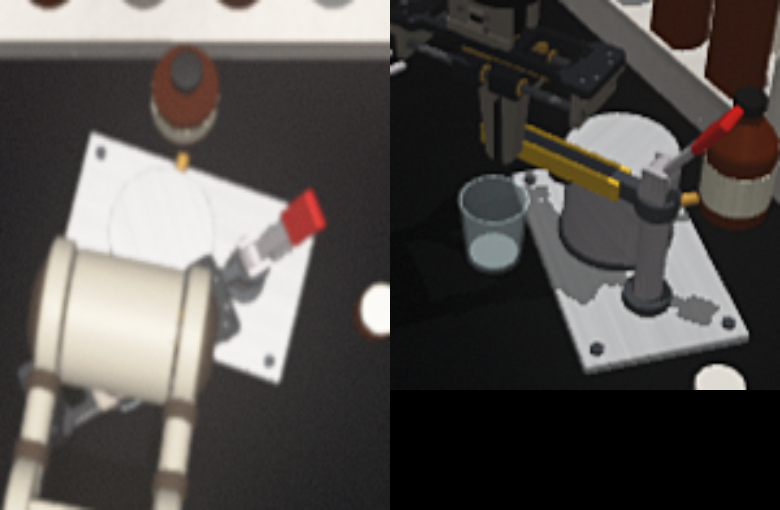

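The crops show the strap about half-way round with the finger on its outer face at (500,140) in the side half. The lever is still raised and the beaker is untouched, so I'll go on.

Emit:
apply_moves([
  [[0.21,-0.03,0,0,0,0.7],[0.43,-0.04,0,0,0,1.4],[0.65,-0.04,0,0,0,2.1],[0.88,-0.03,0,0,0,2.8],[1.1,0,0,0,0,3.6],[1.32,0.04,0,0,0,4.3],[1.53,0.1,0,0,0,5.0],[1.74,0.16,0,0,0,5.7],[1.95,0.24,0,0,0,6.4],[2.15,0.34,0,0,0,7.2],[2.35,0.45,0,0,0,7.9],[2.45,0.5,0,0,0,8.4],[2.53,0.56,0,0,0,8.6],[2.53,0.56,0,0,0,8.6],[2.53,0.56,0,0,0,8.6]],
])

```text
time_s: 4.83
tool_pos: [0.6454, 0.0522, 0.1487]
tcp_rot: [3.141, 0.002, -0.282]
force: [-3.9, -0.6, 1.0]
grip_width: 0.0002
gripper_force: 1.9
```

Emit:
apply_moves([
  [[0.06,0,0,0,0,0],[0.1,0,0,0,0,0],[0.1,0,0,0,0,0],[0.1,0,0,0,0,0]],
])

```text
time_s: 5.17
tool_pos: [0.6466, 0.0519, 0.1484]
tcp_rot: [3.14, 0.008, -0.281]
force: [-13.4, 1.8, 7.7]
grip_width: 0.0004
gripper_force: 6.6
```

At the stop: 13 N with almost no further motion. Next I'll retreat sideways, rise, and go above the lever.

Emit:
apply_moves([
  [[0.1,0,0,0,0,0],[-0.5,0,0,0,0,0],[-1.2,0,0,0,0,0],[-1.2,0,-1,0,0,0],[-1.2,0,-2,0,0,0],[-1.2,0,-3,0,0,0],[-1.2,0,-4,0,0,0],[-1.2,0,-4.3,0,0,0],[-1.2,0,-4.3,0,0,0],[-1.2,0,-4.3,0,0,0]],
])

```text
time_s: 6.0
tool_pos: [0.6042, 0.0646, 0.3206]
tcp_rot: [-3.141, -0.001, -0.283]
force: [0.0, 0.3, -0.8]
grip_width: 0.0004
gripper_force: 0.0
```

Run:
```python
from path import *
import cv2
from plant import read_camera,camera_model
st=sense();print(st['tool_pos'],st['tcp_rot'],st['force'])
p=np.load('p.npy');p[3]=0;p[4]=0;B,S,L=pts(p)
R=Ro.from_euler('xyz',[np.pi,0,p[2]])
print('above',rows([(B([0,-.022,.29]),R)]))
o=[]
for n in("side","top","wrist"):
    m=camera_model(n);im=read_camera(n)[:,:,::-1].copy()
    for X in [S([.012,.17,.142]),S([-.012,.17,.142]),L(-.015,.102,.005),L(.015,.102,.005),L(-.015,.058,.005),L(.015,.058,.005)]:
        q=proj(m,X);im[tuple(np.clip(q[::-1].round().astype(int),0,[479,639]))]=(255,0,255)
    o.append(im)
c=np.zeros((600,800,3),np.uint8);c[:300,:400]=cv2.resize(o[0][205:325,290:450],(400,300),interpolation=0);c[:300,400:]=cv2.resize(o[1][140:260,270:430],(400,300),interpolation=0);c[300:,:400]=cv2.resize(o[2],(400,300))
cv2.imwrite("pics/z3.png",c)
```

```text
[0.60417861 0.06455654 0.32064289] [-3.14126286e+00 -1.42095026e-03 -2.82748931e-01] [ 0.04424902  0.2607022  -0.76545437]
above [[1.62, 4.02, 0.77, -0.0, -0.0, -0.0]]
```

View pics/z3.png

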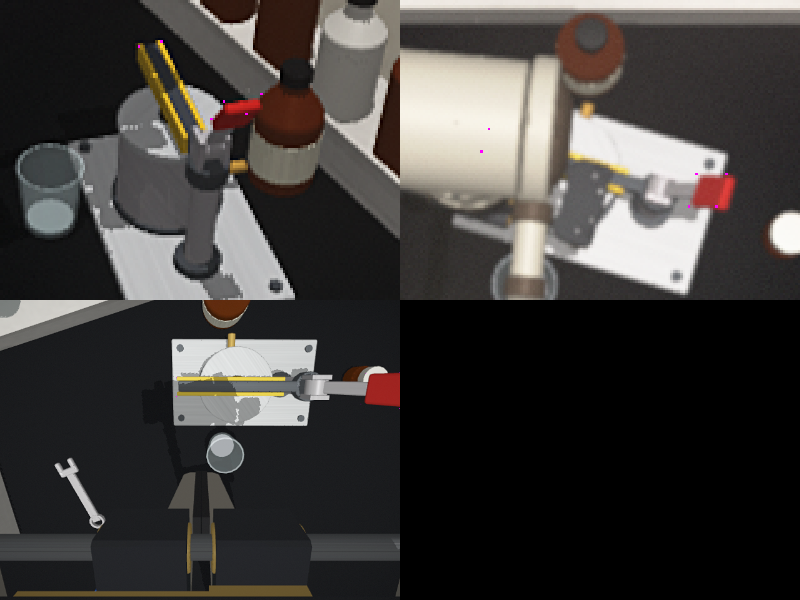

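The crops confirm it: the strap is home, its end corners lie on the predicted pixels and it runs straight across the lid in the wrist view. The lever is still raised and nothing else has moved. I'll go above the lever.

Emit:
apply_moves([
  [[0.8,1,0,0,0,0],[1.62,2,0,0,0,0],[1.62,3,0,0,0,0],[1.62,4.0,0.4,0,0,0],[1.62,4.0,0.77,0,0,0],[1.62,4.0,0.77,0,0,0],[1.62,4.0,0.77,0,0,0]],
])

```text
time_s: 6.73
tool_pos: [0.62, -0.1071, 0.2867]
tcp_rot: [-3.141, 0.006, -0.285]
force: [0.3, 0.9, 0.3]
grip_width: 0.0004
gripper_force: 0.0
```

Run:
```python
from path import *
st=sense();print(st['tool_pos'],st['force'])
p=np.load('p.npy');B,S,L=pts(p);R=Ro.from_euler('xyz',[np.pi,0,p[2]])
h=.011;t=[]
for e in np.linspace(1.1,0,14):
    t.append((B([0,-(.08*np.cos(e)-.005*np.sin(e)-h+.005*(1-e/1.1)),.16+.08*np.sin(e)+.005*np.cos(e)+.019]),R))
print(rows(t))
```

```text
[ 0.62002141 -0.10710821  0.28667709] [0.28193253 0.9010363  0.33601815]
[[0.05, -0.02, 0.85, -0.0, 0.1, -0.0], [0.05, 0.14, 0.93, -0.0, 0.1, -0.0], [0.05, 0.3, 1.01, -0.0, 0.1, -0.0], [0.05, 0.44, 1.11, -0.0, 0.1, -0.0], [0.05, 0.58, 1.22, -0.0, 0.1, -0.0], [0.05, 0.71, 1.34, -0.0, 0.1, -0.0], [0.05, 0.83, 1.47, -0.0, 0.1, -0.0], [0.05, 0.94, 1.61, -0.0, 0.1, -0.0], [0.05, 1.03, 1.76, -0.0, 0.1, -0.0], [0.06, 1.12, 1.91, -0.0, 0.1, -0.0], [0.06, 1.19, 2.07, -0.0, 0.1, -0.0], [0.06, 1.24, 2.23, -0.0, 0.1, -0.0], [0.06, 1.28, 2.4, -0.0, 0.1, -0.0], [0.06, 1.31, 2.57, -0.0, 0.1, -0.0]]
```

Emit:
apply_moves([
  [[0,0,0.5,0,0,0],[0,0,0.88,0,0,0],[0,0.14,0.97,0,0,0],[0,0.3,1.06,0,0,0],[0,0.44,1.16,0,0,0],[0,0.58,1.27,0,0,0],[0,0.71,1.39,0,0,0],[0,0.83,1.52,0,0,0],[0,0.94,1.66,0,0,0],[0,1.03,1.81,0,0,0],[0,1.03,1.81,0,0,0]],
])

```text
time_s: 7.65
tool_pos: [0.6095, -0.148, 0.2164]
tcp_rot: [3.14, 0.0, -0.284]
force: [0.5, -0.5, 0.1]
grip_width: 0.0002
gripper_force: 0.0
```

Run:
```python
from plant import *
import cv2,numpy as np
a=read_camera("side")[190:330,300:460,::-1];b=read_camera("wrist")[:,:,::-1]
c=np.zeros((350,800,3),np.uint8);c[:,:400]=cv2.resize(a,(400,350));c[:300,400:]=cv2.resize(b,(400,300));cv2.imwrite("pics/z4.png",c);print(sense()['force'])
```

```text
[-0.46706823 -0.20268214  0.04830776]
```

View pics/z4.png

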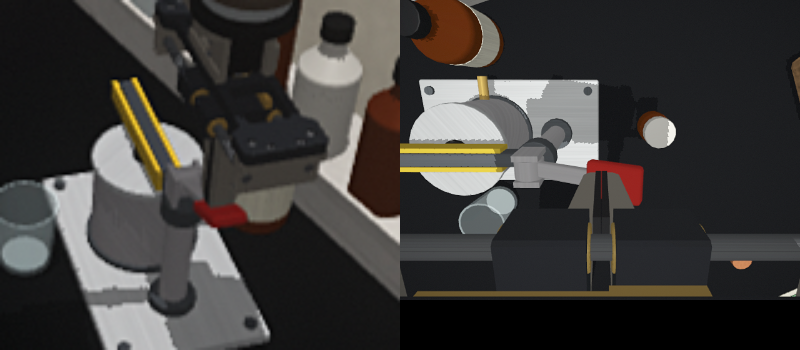

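The lever (pad at (222,215) in the crop) is well on its way down, with the fingertip centred over it. I'll finish the push.

Emit:
apply_moves([
  [[0,0.1,0.16,0,0,0],[0,0.18,0.32,0,0,0],[0,0.23,0.48,0,0,0],[0,0.26,0.62,0,0,0],[0,0.28,0.74,0,0,0],[0,0.28,0.84,0,0,0],[0,0.28,0.9,0,0,0],[0,0.28,0.9,0,0,0],[0,0.28,0.9,0,0,0]],
])

```text
time_s: 8.5
tool_pos: [0.6073, -0.1578, 0.1841]
tcp_rot: [3.141, -0.002, -0.283]
force: [-2.4, 2.8, 13.8]
grip_width: 0.0003
gripper_force: 6.8
```

Emit:
apply_moves([
  [[0,0,0.1,0,0,0],[0,0,0.1,0,0,0],[0,0,0.1,0,0,0],[0,0,0.1,0,0,0]],
])

```text
time_s: 8.83
tool_pos: [0.6075, -0.1579, 0.1837]
tcp_rot: [3.14, -0.003, -0.283]
force: [-10.1, 6.8, 29.9]
grip_width: 0.0002
gripper_force: 14.5
```

Emit:
apply_moves([
  [[0,0,-0.3,0,0,0],[0,0,-1,0,0,0],[0,0,-2,0,0,0],[0,0,-3,0,0,0],[-1,0,-3.5,0,0,0],[-2,0,-3.5,0,0,0],[-3,0,-3.5,0,0,0],[-3,0,-3.5,0,0,0],[-3,0,-3.5,0,0,0]],
])

```text
time_s: 9.58
tool_pos: [0.4894, -0.1236, 0.3165]
tcp_rot: [3.14, 0.002, -0.284]
force: [0.3, -0.1, 0.0]
grip_width: 0.0001
gripper_force: 0.0
```

Run:
```python
from plant import *
from fit import *
import cv2
p=np.load('p.npy');p[3]=0;p[4]=1.05;B,S,L=pts(p);o=[]
for n in("side","wrist"):
    m=camera_model(n);im=read_camera(n)[:,:,::-1].copy()
    for X in [S([.012,.17,.142]),S([-.012,.17,.142]),L(-.015,.102,.005),L(.015,.102,.005),L(-.015,.058,.005),L(.015,.058,.005)]:
        q=proj(m,X);im[tuple(np.clip(q[::-1].round().astype(int),0,[479,639]))]=(255,0,255)
    o.append(im)
c=np.zeros((350,800,3),np.uint8);c[:,:400]=cv2.resize(o[0][190:330,300:460],(400,350),interpolation=0);c[:300,400:]=cv2.resize(o[1],(400,300));cv2.imwrite("pics/z5.png",c)
```

```text
(no output)
```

View pics/z5.png

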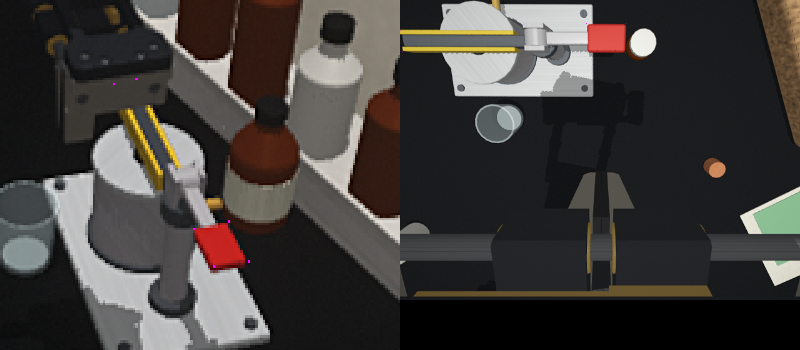

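The pad at (220,245) matches its predicted fully-down corners. The strap lies straight across the lid, the robot is clear, and nothing else has moved.

```bash
python3 -c "
from plant import *
print(finish_job())"
```

```text
the job is handed in; nothing more can be done
None
```

The strap was pushed fully home, then the lever fully down; pictures show both in place and nothing else moved, and the job is handed in, though no verdict came back and the foot's force on the lid was not measured directly.

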